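# Unlock the jar-holding board and hold its spring jaw open at the marker

### The job

Please open the jar-holding board for me: turn its black lock knob anticlockwise (seen from above) as far as it goes, then pull the spring jaw open by its crossbar handle until the jaw's pointer is in line with the marker clip, and keep holding it there with the gripper so that I can set the jar in. Finish while still holding the jaw open (it springs shut if let go), and leave the jar, the mug and the pepper mill standing where they are.

Things in the scene. Friction and masses are not known exactly. Their poses are not given: they have to be found in the camera images.
- board: Pale wooden board, 220 (x) x 360 (y) x 20 mm, fixed on the table; origin: centre of its underside. A fixed wooden jaw (120 wide, 20 thick, top at 70 mm) stands across its -y end. The spring jaw slides along the board's y axis on rails in the middle (x = 0) and opens towards +y, away from the fixed jaw. The lock knob stands at x = +60, y = +40 mm.
- jaw (a joint): Travel of the spring jaw along the board's +y axis, m: 0 = shut (its start), 0.12 = open to the end stop. A spring pulls it shut, about 6 N at 0 rising by 0.9 N per 10 mm (about 15 N at 100 mm). While the lock knob is at its start the jaw can move only about 2 mm.
- handle (a point): Middle of the jaw's crossbar handle: round steel bar, 16 mm diameter, 84 mm long, along the board's x axis, centre 86 mm above the table, on thin posts near its ends; free beneath down to 38 mm. At jaw = 0 it is at x = 0, y = -45 mm of the board. The moving jaw plate (120 wide, top 68 mm above the table) is 62 mm from it on the -y side. Axes as the board's.
- pointer (a point): Tip of the jaw's pointer: a flat dark steel finger, 8 mm wide (y), 6 mm thick, that sticks out of the jaw carriage to the board's -x side and moves with the jaw. The point is on its top, mid-width, at x = -70, y = -22 mm of the board (jaw = 0), 36 mm above the table. Axes as the board's.
- marker: Small black plastic marker clip, 26 (x) x 10 (y) x 20 mm, a thin steel line along its top,, fixed on a strip at x = -85 mm of the board, 55 to 105 mm further along +y than the pointer's start. Origin: centre of its underside, 21 mm above the table; axes as the board's. The jaw is at the mark when the pointer's tip and this clip have the same y in the board's frame; they do not touch.
- knob (a joint): Angle of the lock knob, rad, growing anticlockwise seen from above: 0 = locked stop, 1.3 = fully free (stop); it starts between 0 and 0.15, turns stiffly (about 0.1 N m) and stays where it is left. The jaw can pass once the knob is beyond about 0.7.
- knob_grip (a point): On the lock knob's vertical axis, at the height to grip (66 mm above the table). The grip is an upright black bar 56 mm long, 14 mm thick, 40 to 80 mm above the table. The point turns with the knob: x lies along the bar, z up. Below the bar a 45 mm steel arm points along +x and bars the jaw carriage's nose.
- jar: Bystander: closed glass preserving jar, 72 mm diameter, 110 mm high, standing loose near the board's -y end; origin at the centre of its underside.
- mug: Bystander: white mug, 80 mm diameter, 90 mm high, loose, near the board's +y end; origin at the centre of its underside.
- shaker: Bystander: dark wooden pepper mill, 48 mm diameter, 90 mm high, loose, beyond the board's +x side; origin at the centre of its underside.

How it is judged:
By the outcome, as a careful person would: the job done as asked, in the order asked, and still so for the second after the job is handed in, while the arm keeps its last pose, push and grip.
It also fails if it takes over 51 s, if anything falls off the work surface, if the arm or the gripper's body presses on something with over 40 N, if the wrist force passes 120 N, or if a joint passes its speed limit or range.

### The arm

A 7-joint arm with a two-finger parallel gripper is mounted at the origin on the work surface. World frame = base frame: x ahead of the robot, y to its left, z up, the work surface at z = 0. Lengths are in m, angles in rad, forces in N, time in s.
With the tool pointing down it reaches from about 0.4 to 0.85 m from the base axis. Payload 10.4 kg.
Tool frame: the origin (TCP) lies on the front face of the gripper's body, between the roots of the fingers; the fingertips stand 70 mm ahead of it and the grasp point (between the pads) lies 51 mm ahead of it; y points along the fingers, z is the direction in which the jaws open and shut, and the axes are right-handed (so a half turn about y gives the same grasp; the last joint's range is limited). The gripper opens to 87 mm and grips with 3 to 60 N. Pads are 19 mm wide; open, the fingers measure 117 mm over their backs; the gripper's body (75 mm by 190 mm) begins 51 mm behind the grasp point.
Start: joints at [-1.153, 0.332, -0.065, 1.46, 0.022, 1.35, -0.088], TCP at [0.267, 0.565, 0.292] pointing down, gripper open.
Joint ranges: [-2.6, 2.6], [-0.5, 2.12], [-1.47, 1.34], [0.16, 2.42], [-1.27, 4.41], [0.06, 2.06], [-2.6, 2.6]. Speed limits (rad/s): [2.22, 2.22, 2.79, 2.79, 3.14, 3.14, 3.14].

### API

Orientations are given as a unit quaternion [x, y, z, w].
In Python, from bench import * gives the robot as it stands. The module is installed in compiled form; this text tells all that it offers.
- The arm moves only by the shell command python3 -m pendant 'ROWS' [FORCE]. ROWS is JSON, a list of rows, each an object with "dp": the shift along the world's x, y, z in mm, a list of three; "angular": the turn, a rotation vector about the world's x, y, z in degrees, a list of three; "jaw": the closure in counts, from 0 (fully open) to 255 (shut). A call has 1 to 12 rows; each row shifts and turns the commanded pose from where the row before left it; what a row does not reach is not made up. A row lasts 1/10 s, in which the tool goes at most 50 mm and 8.59 degrees, less where a joint would pass 70% of its speed; a pose out of reach is approached as far as the arm can. A call is refused whole if a number of a shift passes 50 or a number of a turn 8.59, either way. A call with a gripper value outside its range is refused whole. The fingers move at their own pace and stop on an object; FORCE is the grip in N (left out, the last holds). Time passes only in rows, so rows that do not move let the fingers close. It gives the time, the measured TCP pose, the force and the opening at its end, in the units of the state.
- read_state(): the state, without advancing time (a new reading comes with each control period).
- camera(name): name is "scene" or "side" or "wrist"; returns (picture, depth): 384x512x3 uint8, red, green, blue; 384x512 float32, m along the optical axis (not along the pixel's ray), 0 where there is no reading.
- get_calibration(name): a dict with "K" (3x3 intrinsics, pixels), "dist" ([k1, k2, p1, p2, k3] as OpenCV has them; the pictures are not rectified), "extrinsics" (4x4, takes a point from world to camera coordinates). Camera axes: x right, y up, looking along -z (the intrinsics and any distortion apply to the point x, -y, -z); pixel columns grow to the right and rows downward; lengths in m; the calibration is good to about 2 mm. A picture is of the moment at which its call begins: read the wrist's pose just before it. get_calibration takes no time and is no camera call; for the wrist camera it gives the pose at the moment of the call.
- close_job(): hands the job in, once; it reports no verdict.
The state is a dict: "time": time; "joint_positions": joint angles; "joint_vel": joint speeds; "joint_torque": joint torques, N m; "ee_pos": TCP position; "eef_rot": TCP orientation; "ft_force": force on the tool from outside, world axes, zero at the start; "torque": the same for the moment, N m; "width": finger opening in m.
Only numpy, scipy, OpenCV 4.12 (cv2) and the standard library are available. Lean on these libraries where they do the work, as an engineer would, in place of code of your own. Each camera call takes 0.05 s, during which the arm holds its last target.

## Working session

There is one attempt and no reset: what is moved stays moved. The work goes in short steps, Python scripts to look and compute and a shell command to move; the robot and the scene stay as the last step left them, time stands still between calls to the robot, and variables do not carry over. Pictures are saved under pics/ and viewed, and the job is handed in when it is done.

```bash
mkdir -p pics; ls; python3 - <<'E'
from bench import *
import cv2,numpy as np
s=read_state()
for k in s: print(k,np.round(s[k],4))
for n in ["scene","side"]:
    im,d=camera(n)
    cv2.imwrite(f"pics/{n}0.png",im[:,:,::-1]); np.savez(f"pics/{n}0.npz",im=im,d=d)
    c=get_calibration(n); print(n,np.round(c["K"],2).tolist(),np.round(c["dist"],4),np.round(c["extrinsics"],4).tolist())
    print((d>0).mean())
E
```

```text
pics
time 0.0
joint_positions [-1.1526  0.3329 -0.0647  1.4609  0.0216  1.3499 -0.0885]
joint_vel [-0.0016  0.0011 -0.0007  0.0008 -0.0006  0.002   0.001 ]
joint_torque [ 6.00000e-04 -6.23266e+01  2.46000e-02 -3.89875e+01 -6.14000e-02
  3.99000e-02  1.00000e-04]
ee_pos [0.2665 0.565  0.2914]
eef_rot [ 0.6905 -0.1547  0.1545 -0.6895]
ft_force [0.3282 0.5506 0.5255]
torque [-0.0139  0.0017 -0.0118]
width 0.0868
scene [[495.08, 0.0, 252.04], [0.0, 495.08, 199.39], [0.0, 0.0, 1.0]] [-0.0197  0.      0.      0.      0.    ] [[0.69, 0.7235, 0.0218, -0.4227], [-0.461, 0.4161, 0.7838, 0.1837], [0.558, -0.5509, 0.6206, -1.7098], [0.0, 0.0, 0.0, 1.0]]
0.9958394368489584
side [[388.9, 0.0, 253.49], [0.0, 388.9, 200.22], [0.0, 0.0, 1.0]] [-0.0348  0.      0.      0.      0.    ] [[0.7364, -0.6764, 0.0091, -0.3868], [0.471, 0.5224, 0.7108, -0.3438], [-0.4856, -0.5192, 0.7033, -0.6796], [0.0, 0.0, 0.0, 1.0]]
0.9960072835286459
```

View pics/scene0.png

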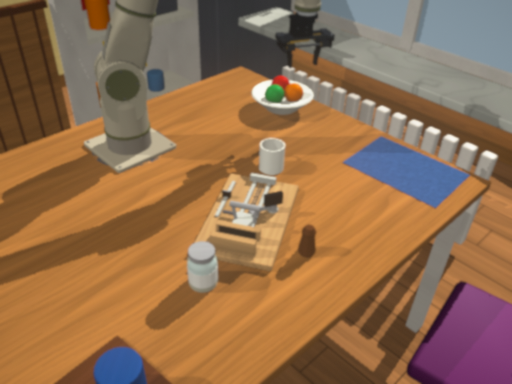

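View pics/side0.png

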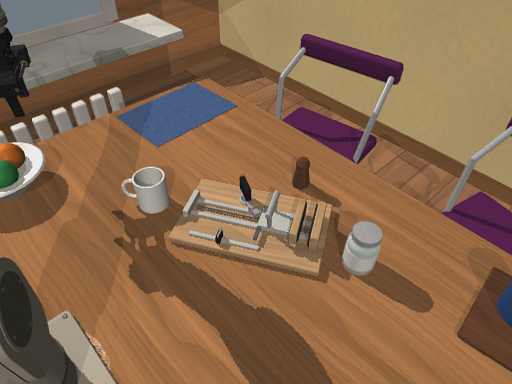

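The side view shows the board around (170–330, 180–270), with the jar at (360, 248), the mug at (150, 190), the mill at (302, 173), the knob at (245, 187) and the marker at (220, 237). I'll zoom in next.

```bash
python3 - <<'E'
import cv2
im=cv2.imread("pics/side0.png")
cv2.imwrite("pics/side0z.png",cv2.resize(im[160:290,155:345],None,fx=4.2,fy=4.2,interpolation=cv2.INTER_CUBIC))
im=cv2.imread("pics/scene0.png")
cv2.imwrite("pics/scene0z.png",cv2.resize(im[165:280,190:310],None,fx=5,fy=5,interpolation=cv2.INTER_CUBIC))
E
```

```text
(no output)
```

View pics/side0z.png

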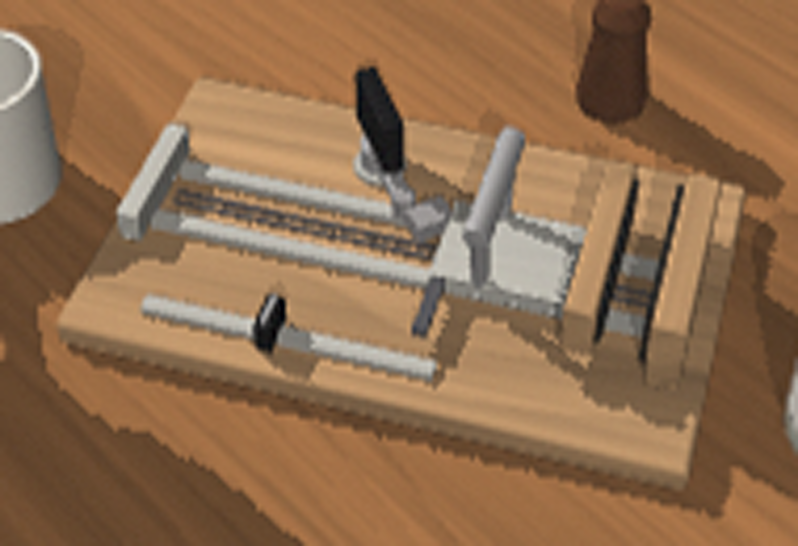

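View pics/scene0z.png

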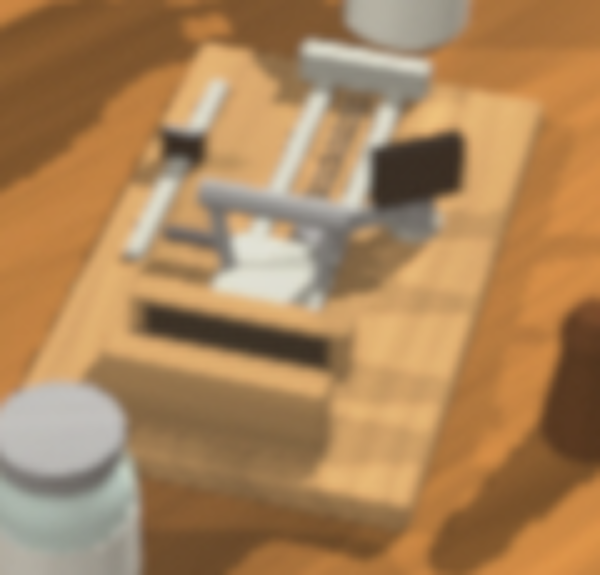

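```bash
cat > h.py <<'E'
import cv2,numpy as np
from bench import *
def cal(n):
    c=get_calibration(n); return tuple(np.array(c[k],float) for k in("K","dist","extrinsics"))
def ray(c,uv):
    K,D,E=c
    p=cv2.undistortPoints(np.array(uv,float).reshape(-1,1,2),K,D).reshape(-1,2)
    d=np.c_[p[:,0],-p[:,1],-np.ones(len(p))]
    R,t=E[:3,:3],E[:3,3]
    return -R.T@t, d@R   # d scaled so optical depth=1
def onz(c,uv,z):
    o,d=ray(c,uv); z=np.broadcast_to(z,len(d))
    return o+d*((z-o[2])/d[:,2])[:,None]
def proj(c,P):
    K,D,E=c
    P=np.array(P,float).reshape(-1,3)@E[:3,:3].T+E[:3,3]
    P=P*[1,-1,-1]
    return cv2.projectPoints(P,np.zeros(3),np.zeros(3),K,D)[0].reshape(-1,2)
def tri(c1,u1,c2,u2):
    o1,d1=ray(c1,[u1]);o2,d2=ray(c2,[u2])
    d1,d2=d1[0],d2[0]
    s=np.linalg.lstsq(np.c_[d1,-d2],o2-o1,rcond=None)[0]
    a,b=o1+s[0]*d1,o2+s[1]*d2
    return (a+b)/2,np.linalg.norm(a-b)
E
python3 - <<'E'
from h import *
cs,cn=cal("side"),cal("scene")
f=lambda u:[155+(u[0]+.5)/4.2-.5,160+(u[1]+.5)/4.2-.5]
g=lambda u:[190+(u[0]+.5)/5-.5,165+(u[1]+.5)/5-.5]
S=dict(ppx=(198,80),pnx=(743,187),nnx=(687,468),npx=(62,330))
A=onz(cs,[f(v) for v in S.values()],.02)
print("side corners (+x+y,+x-y,-x-y,-x+y)\n",A.round(4))
B=onz(cn,[g(v) for v in [(543,103),(410,510),(20,390),(207,42)]],.02)
print("scene\n",B.round(4))
for Q in(A,B):
    print(np.linalg.norm(Q[0]-Q[1]),np.linalg.norm(Q[2]-Q[3]),np.linalg.norm(Q[1]-Q[2]),np.linalg.norm(Q[3]-Q[0]),Q.mean(0))
E
```

```text
side corners (+x+y,+x-y,-x-y,-x+y)
 [[ 0.5558  0.2423  0.02  ]
 [ 0.7431 -0.0585  0.02  ]
 [ 0.5602 -0.1709  0.02  ]
 [ 0.3718  0.125   0.02  ]]
scene
 [[ 0.5598  0.2458  0.02  ]
 [ 0.7462 -0.0598  0.02  ]
 [ 0.5452 -0.1502  0.02  ]
 [ 0.3739  0.1353  0.02  ]]
0.3543337979458502 0.35079938134740757 0.2146523833871049 0.2182472385871475 [0.55773256 0.034504   0.02      ]
0.35794865805754056 0.3329273742099254 0.22039385885542234 0.21628273080545143 [0.55627602 0.04277104 0.02      ]
```

```bash
cat >> h.py <<'E'
from scipy.spatial.transform import Rotation as Rot
def fit2(B,W):
    B=np.array(B)[:,:2];W=np.array(W)[:,:2];b=B.mean(0);w=W.mean(0)
    H=(B-b).T@(W-w);a=np.arctan2(H[0,1]-H[1,0],H[0,0]+H[1,1])
    R=np.array([[np.cos(a),-np.sin(a)],[np.sin(a),np.cos(a)]])
    t=w-R@b;return a,t,np.linalg.norm((B@R.T+t)-W,axis=1)
E
python3 - <<'E'
from h import *
cs=cal("side");cw=cal("wrist")
f=lambda u:[155+(u[0]+.5)/4.2-.5,160+(u[1]+.5)/4.2-.5]
A=onz(cs,[f(v) for v in [(198,80),(743,187),(687,468),(62,330)]],.02)
a,t,r=fit2([(.11,.18),(.11,-.18),(-.11,-.18),(-.11,.18)],A)
print(np.degrees(a),t,r)
R=np.array([[np.cos(a),-np.sin(a)],[np.sin(a),np.cos(a)]])
W=lambda p:R@np.array(p)+t
for n,p in dict(knob=(.06,.04),handle=(0,-.045),pointer=(-.07,-.022)).items(): print(n,W(p))
s=read_state();T=Rot.from_quat(s["eef_rot"]).as_matrix();print("tool\n",T.round(3))
E=cw[2];o=-E[:3,:3].T@E[:3,3];print("wrist cam in tool",(T.T@(o-s["ee_pos"])).round(4),"\naxes in tool\n",(T.T@E[:3,:3].T).round(3),cw[0].round(1).tolist(),cw[1])
# marker, knob bar ends in side image
print("marker top @41mm",onz(cs,[f((272,300))],.041), "knob top ends @80", onz(cs,[f((366,68)),f((398,122))],.08))
print(proj(cs,[[*W((.06,.04)),.08],[*W((0,-.045)),.086],[*W((-.07,-.022)),.036]])-[155,160])
m=R.T@(onz(cs,[f((272,300))],.041)[0,:2]-t);print("marker board",m)
q=[R.T@(x[:2]-t) for x in onz(cs,[f((366,68)),f((398,122))],.08)];print(q)
E
```

```text
32.15781456619068 [0.55773256 0.034504  ] [0.00318357 0.00368362 0.00554814 0.00447923]
knob [0.58723755 0.1003026 ]
handle [ 0.58168395 -0.00359233]
pointer [ 0.51018116 -0.02137859]
tool
 [[ 0.904 -0.     0.427]
 [-0.427 -0.001  0.904]
 [ 0.    -1.    -0.001]]
wrist cam in tool [-0.0688 -0.0908  0.0001] 
axes in tool
 [[ 0.001 -0.968 -0.252]
 [ 0.     0.252 -0.968]
 [ 1.     0.001  0.   ]] [[305.1, 0.0, 256.3], [0.0, 305.1, 189.1], [0.0, 0.0, 1.0]] [-0.03149605  0.          0.          0.          0.        ]
marker top @41mm [[0.46224829 0.04875337 0.041     ]] knob top ends @80 [[0.59992115 0.12604251 0.08      ]
 [0.58231833 0.07796389 0.08      ]]
[[ 89.79004396  23.17333605]
 [117.83387743  44.76467984]
 [100.09360391  79.06918304]]
marker board [-0.07325131  0.0628851 ]
[array([0.08443789, 0.05504014]), array([0.04394561, 0.02370665])]
```

```bash
python3 -m pendant '[{"dp":[20,-29,0],"angular":[0,0,-5.3],"jaw":0},{"dp":[20,-29,0],"angular":[0,0,-5.3],"jaw":0},{"dp":[20,-29,0],"angular":[0,0,-5.3],"jaw":0},{"dp":[20,-29,0],"angular":[0,0,-5.3],"jaw":0},{"dp":[20,-29,0],"angular":[0,0,-5.3],"jaw":0},{"dp":[20,-29,0],"angular":[0,0,-5.3],"jaw":0},{"dp":[20,-29,0],"angular":[0,0,-5.3],"jaw":0},{"dp":[20,-29,0],"angular":[0,0,-5.3],"jaw":0}]' 40
```

```text
time: 0.9
ee_pos: [0.4272, 0.3319, 0.292]
eef_rot: [0.587, -0.395, 0.395, -0.587]
ft_force: [0.9, 0.4, -0.4]
width: 0.0869
```

```bash
python3 -m pendant '[{"dp":[20,-29,0],"angular":[0,0,-5.3],"jaw":0},{"dp":[20,-29,0],"angular":[0,0,-5.3],"jaw":0},{"dp":[20,-29,0],"angular":[0,0,-5.3],"jaw":0},{"dp":[20,-29,0],"angular":[0,0,-5.3],"jaw":0},{"dp":[20,-29,0],"angular":[0,0,-5.3],"jaw":0},{"dp":[20,-29,0],"angular":[0,0,-5.3],"jaw":0},{"dp":[20,-29,0],"angular":[0,0,-5.3],"jaw":0},{"dp":[20,-29,0],"angular":[0,0,-5.3],"jaw":0},{"dp":[0,0,0],"angular":[0,0,0],"jaw":0}]'
cat > wr.py <<'E'
import sys
from h import *
n=sys.argv[1];w=sys.argv[2] if len(sys.argv)>2 else "wrist"
s=read_state();c=cal(w);im,d=camera(w)
np.savez(f"pics/{n}.npz",im=im,d=d,K=c[0],D=c[1],E=c[2],ee=s["ee_pos"],q=s["eef_rot"])
cv2.imwrite(f"pics/{n}.png",im[:,:,::-1])
print(s["time"],np.round(s["ee_pos"],4),np.round(s["eef_rot"],4),np.round(s["ft_force"],1),np.round(s["torque"],2),s["width"])
E
python3 wr.py w1
```

```text
time: 1.8
ee_pos: [0.5883, 0.0958, 0.2919]
eef_rot: [0.403, -0.58, 0.582, -0.402]
ft_force: [-0.3, 0.4, 0.3]
width: 0.0868
1.8 [0.5883 0.0958 0.2919] [ 0.4029 -0.5805  0.5824 -0.402 ] [-0.3  0.4  0.3] [-0.06  0.1  -0.05] 0.08680844378134692
```

View pics/w1.png

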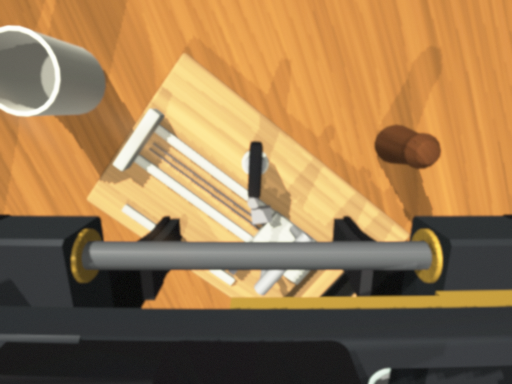

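The wrist view has the knob bar near vertical at (255, 143–200), between the fingers, and the board corners at about (183, 55) and (88, 197). I'll measure these more closely.

```bash
python3 - <<'E'
import cv2
im=cv2.imread("pics/w1.png")
cv2.imwrite("pics/w1z.png",cv2.resize(im[40:250,80:330],None,fx=2.8,fy=2.8,interpolation=cv2.INTER_CUBIC))
cv2.imwrite("pics/w1k.png",cv2.resize(im[130:230,220:300],None,fx=6,fy=6,interpolation=cv2.INTER_CUBIC))
E
```

```text
(no output)
```

View pics/w1z.png

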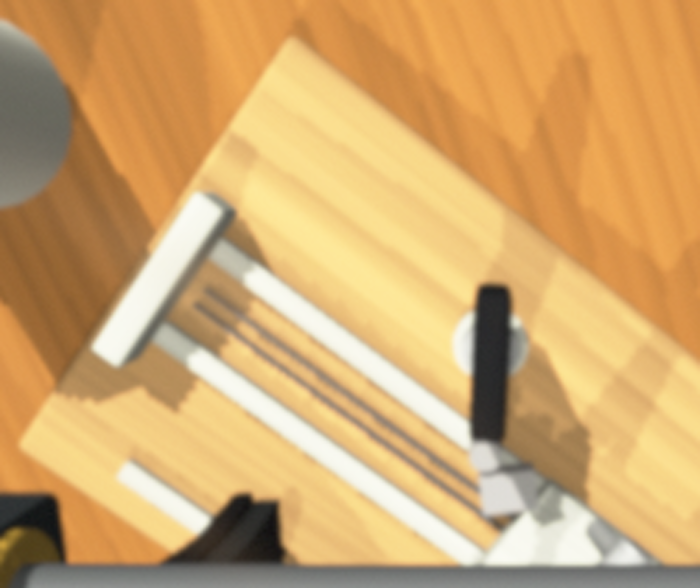

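View pics/w1k.png

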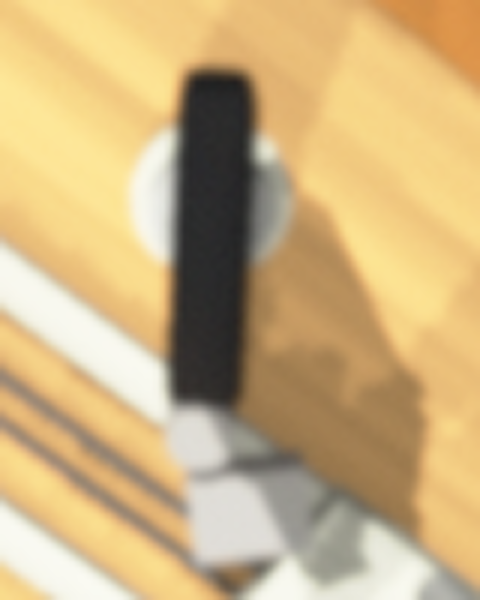

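```bash
python3 - <<'E'
from h import *
z=np.load("pics/w1.npz");c=(z["K"],z["D"],z["E"])
k=lambda u:[220+(u[0]+.5)/6-.5,130+(u[1]+.5)/6-.5]
g=lambda u:[80+(u[0]+.5)/2.8-.5,40+(u[1]+.5)/2.8-.5]
P=onz(c,[k((205,403)),k((220,80)),k((220,80))],[.08,.08,.04]);print(P.round(4),np.linalg.norm(P[1]-P[0]))
d=P[1]-P[0];print("heading",np.degrees(np.arctan2(d[1],d[0])),"centre from far end",P[0]+d/np.linalg.norm(d)*.028)
print("disc",onz(c,[k((211,198))]*3,[.02,.03,.04]).round(4))
Q=onz(c,[g((294,38)),g((20,442))],.02);print("corners",Q.round(4))
e=Q[0]-Q[1];print(np.linalg.norm(e),np.degrees(np.arctan2(e[1],e[0])))
# +x edge direction
L=onz(c,[g((294,38)),g((690,346))],.02);e=L[0]-L[1];print("edge y heading",np.degrees(np.arctan2(e[1],e[0])))
# mask
im=z["im"];m=(im.max(2)<70).astype(np.uint8);m[:135]=0;m[205:]=0;m[:,:235]=0;m[:,275:]=0
ct=max(cv2.findContours(m,cv2.RETR_EXTERNAL,cv2.CHAIN_APPROX_NONE)[0],key=cv2.contourArea);print(cv2.minAreaRect(ct),cv2.boundingRect(ct))
dd=z["d"];print("depth bar",dd[180,255],dd[150,257])
o,dr=ray(c,[[255,180],[257,150]]);print((o+dr*np.array([[dd[180,255]],[dd[150,257]]])).round(4))
E
```

```text
[[0.5793 0.0789 0.08  ]
 [0.6013 0.1298 0.08  ]
 [0.5998 0.1257 0.04  ]] 0.055365019202576235
heading 66.66031687889723 centre from far end [0.5904175  0.10463019 0.08      ]
disc [[0.589  0.1023 0.02  ]
 [0.5897 0.1039 0.03  ]
 [0.5903 0.1055 0.04  ]]
corners [[0.5598 0.2444 0.02  ]
 [0.3771 0.1354 0.02  ]]
0.21278286326437312 30.811588114590162
edge y heading 122.26526732090908
((255.18028259277344, 169.45286560058594), (11.314215660095215, 53.144683837890625), 2.0454084873199463) (249, 143, 13, 54)
depth bar 0.31273896 0.3036273
[[0.5866 0.0946 0.0778]
 [0.5994 0.1228 0.079 ]]
```

```bash
python3 -m pendant '[{"dp":[1,3,-25],"angular":[0,0,-1.5],"jaw":0},{"dp":[1,4,-25],"angular":[0,0,-1.5],"jaw":0},{"dp":[0,0,-25],"angular":[0,0,0],"jaw":0},{"dp":[0,0,-25],"angular":[0,0,0],"jaw":0},{"dp":[0,0,0],"angular":[0,0,0],"jaw":0}]'; python3 wr.py w2
```

```text
time: 2.35
ee_pos: [0.5863, 0.1093, 0.1888]
eef_rot: [-0.393, 0.59, -0.589, 0.389]
ft_force: [-0.2, -0.4, 0.0]
width: 0.0869
2.35 [0.5863 0.1093 0.1888] [-0.3928  0.5901 -0.5886  0.3887] [-0.2 -0.4  0. ] [-0.1   0.12 -0.01] 0.08686701574381367
```

View pics/w2.png

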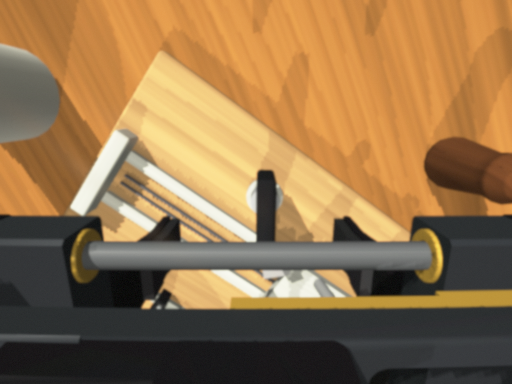

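```bash
python3 -m pendant '[{"dp":[0,0,0],"angular":[0,0,0],"jaw":0},{"dp":[0,0,0],"angular":[0,0,0],"jaw":0},{"dp":[0,0,0],"angular":[0,0,0],"jaw":0}]'; python3 wr.py w3; python3 - <<'E'
from h import *
z=np.load("pics/w3.npz");c=(z["K"],z["D"],z["E"])
im=z["im"];m=(im.max(2)<70).astype(np.uint8);m[:150]=0;m[238:]=0;m[:,:235]=0;m[:,300:]=0
ct=max(cv2.findContours(m,cv2.RETR_EXTERNAL,cv2.CHAIN_APPROX_NONE)[0],key=cv2.contourArea);print(cv2.minAreaRect(ct),cv2.boundingRect(ct))
for r in (185,200,215,230):
    xs=np.where(m[r])[0];print(r,xs.min(),xs.max(),onz(c,[[xs.min()-.5,r],[xs.max()+.5,r]],.08).round(4).tolist())
T=Rot.from_quat(z["q"]).as_matrix();print(T.round(3), np.degrees(np.arctan2(T[1,2],T[0,2])))
# grasp centre plane projected
ee=z["ee"];print(proj(c,[ee+T[:,1]*.051,ee+T[:,1]*.037]))
im2=im[150:240,220:310];cv2.imwrite("pics/w3z.png",cv2.resize(im2,None,fx=6,fy=6,interpolation=cv2.INTER_CUBIC)[:,:,::-1])
E
```

```text
time: 2.7
ee_pos: [0.5891, 0.1085, 0.1935]
eef_rot: [0.389, -0.59, 0.59, -0.391]
ft_force: [0.3, -0.1, -0.4]
width: 0.0873
2.7 [0.5891 0.1085 0.1935] [ 0.3893 -0.5896  0.5899 -0.3908] [ 0.3 -0.1 -0.4] [-0.1   0.08 -0.03] 0.08733843780743065
((261.0, 204.0), (66.0, 18.0), 90.0) (252, 171, 19, 67)
185 253 268 [[0.5941, 0.1266, 0.08], [0.6043, 0.1222, 0.08]]
200 253 269 [[0.5899, 0.1166, 0.08], [0.6008, 0.112, 0.08]]
215 253 268 [[0.5855, 0.1065, 0.08], [0.5959, 0.102, 0.08]]
230 252 268 [[0.5803, 0.0963, 0.08], [0.5915, 0.0915, 0.08]]
[[-0.391  0.002  0.92 ]
 [-0.92   0.001 -0.391]
 [-0.001 -1.     0.001]] -23.043849905101595
[[256.32280061 249.84418052]
 [256.30642844 263.28859639]]
```

View pics/w3z.png

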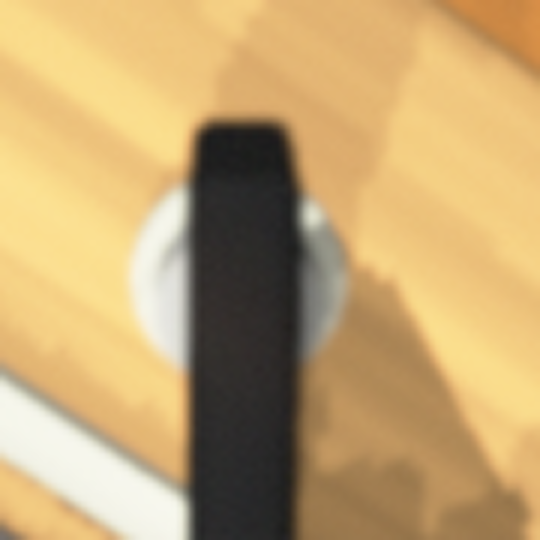

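```bash
python3 - <<'E'
from h import *
z=np.load("pics/w3.npz");c=(z["K"],z["D"],z["E"])
P=onz(c,[[260.8,180.2],[260.5,230]],.08);d=P[0]-P[1];d/=np.linalg.norm(d);print(np.degrees(np.arctan2(d[1],d[0])),P[0],P[0]-d*.028)
print(onz(c,[[259.6,195.4]]*3,[.02,.03,.04]))
E
```

```text
66.7973980578644 [0.60069995 0.1274364  0.08      ] [0.58966841 0.10170111 0.08      ]
[[0.5897398  0.10189906 0.02      ]
 [0.59073577 0.1045439  0.03      ]
 [0.59173175 0.10718873 0.04      ]]
```

```bash
python3 -m pendant '[{"dp":[1,-6,0],"angular":[0,0,0],"jaw":0},{"dp":[0,0,-25],"angular":[0,0,0],"jaw":0},{"dp":[0,0,-25],"angular":[0,0,0],"jaw":0},{"dp":[0,0,-25],"angular":[0,0,0],"jaw":0},{"dp":[0,0,0],"angular":[0,0,0],"jaw":0},{"dp":[0,0,0],"angular":[0,0,0],"jaw":0},{"dp":[0,0,0],"angular":[0,0,0],"jaw":0}]' 25; python3 wr.py s4 side; python3 - <<'E'
import cv2
im=cv2.imread("pics/s4.png")
cv2.imwrite("pics/s4z.png",cv2.resize(im[110:270,155:345],None,fx=3.6,fy=3.6,interpolation=cv2.INTER_CUBIC))
E
```

```text
time: 3.45
ee_pos: [0.5906, 0.1022, 0.1189]
eef_rot: [0.389, -0.59, 0.59, -0.391]
ft_force: [0.1, 0.3, 0.7]
width: 0.0872
3.45 [0.5906 0.1022 0.1189] [ 0.3891 -0.5896  0.5902 -0.3907] [0.1 0.3 0.7] [-0.08  0.06 -0.01] 0.08715449204637092
```

View pics/s4z.png

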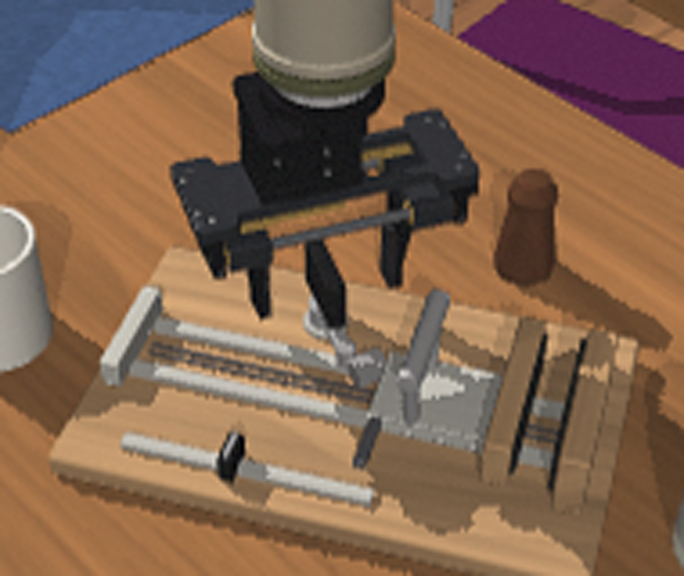

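The fingers straddle the black bar, which shows at (325, 285) in the zoom. I'll close gently on it and lower 2 mm.

```bash
python3 -m pendant '[{"dp":[0,0,-2],"angular":[0,0,0],"jaw":255},{"dp":[0,0,0],"angular":[0,0,0],"jaw":255},{"dp":[0,0,0],"angular":[0,0,0],"jaw":255},{"dp":[0,0,0],"angular":[0,0,0],"jaw":255},{"dp":[0,0,0],"angular":[0,0,0],"jaw":255},{"dp":[0,0,0],"angular":[0,0,0],"jaw":255},{"dp":[0,0,0],"angular":[0,0,0],"jaw":255},{"dp":[0,0,0],"angular":[0,0,0],"jaw":255}]' 25; python3 wr.py w5
```

```text
time: 4.3
ee_pos: [0.5896, 0.1023, 0.1153]
eef_rot: [0.39, -0.59, 0.59, -0.39]
ft_force: [-0.5, -0.0, -0.3]
width: 0.031
4.3 [0.5896 0.1023 0.1153] [ 0.39   -0.5898  0.5898 -0.39  ] [-0.5 -0.  -0.3] [-0.04  0.1  -0.03] 0.03096058361893121
```

```bash
python3 -m pendant '[{"dp":[0,0,0],"angular":[0,0,0],"jaw":255},{"dp":[0,0,0],"angular":[0,0,0],"jaw":255},{"dp":[0,0,0],"angular":[0,0,0],"jaw":255},{"dp":[0,0,0],"angular":[0,0,0],"jaw":255},{"dp":[0,0,0],"angular":[0,0,0],"jaw":255}]'; python3 wr.py w6
```

```text
time: 4.85
ee_pos: [0.5897, 0.1022, 0.1153]
eef_rot: [0.39, -0.59, 0.59, -0.39]
ft_force: [0.6, -0.3, -1.0]
width: 0.0138
4.85 [0.5897 0.1022 0.1153] [ 0.3899 -0.5898  0.5899 -0.39  ] [ 0.6 -0.3 -1. ] [-0.11 -0.12 -0.07] 0.013833888769958396
```

View pics/w6.png

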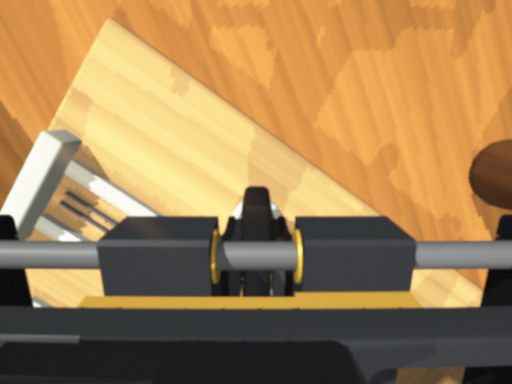

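The bar is held at 13.8 mm. Turning anticlockwise now.

```bash
python3 -m pendant '[{"dp":[0,0,0],"angular":[0,0,5],"jaw":255},{"dp":[0,0,0],"angular":[0,0,5],"jaw":255},{"dp":[0,0,0],"angular":[0,0,5],"jaw":255},{"dp":[0,0,0],"angular":[0,0,5],"jaw":255},{"dp":[0,0,0],"angular":[0,0,5],"jaw":255},{"dp":[0,0,0],"angular":[0,0,5],"jaw":255},{"dp":[0,0,0],"angular":[0,0,5],"jaw":255},{"dp":[0,0,0],"angular":[0,0,0],"jaw":255}]'; python3 wr.py w7
```

```text
time: 5.7
ee_pos: [0.5896, 0.1022, 0.1153]
eef_rot: [-0.55, 0.445, -0.445, 0.55]
ft_force: [0.8, 0.1, -0.9]
width: 0.014
5.7 [0.5896 0.1022 0.1153] [-0.5496  0.4449 -0.4448  0.5497] [ 0.8  0.1 -0.9] [-0.03 -0.06  0.08] 0.013983012417964893
```

```bash
python3 -m pendant '[{"dp":[0,0,0],"angular":[0,0,5],"jaw":255},{"dp":[0,0,0],"angular":[0,0,5],"jaw":255},{"dp":[0,0,0],"angular":[0,0,5],"jaw":255},{"dp":[0,0,0],"angular":[0,0,5],"jaw":255},{"dp":[0,0,0],"angular":[0,0,5],"jaw":255},{"dp":[0,0,0],"angular":[0,0,3],"jaw":255},{"dp":[0,0,0],"angular":[0,0,0],"jaw":255}]'; python3 wr.py w8
python3 -m pendant '[{"dp":[0,0,0],"angular":[0,0,2],"jaw":255},{"dp":[0,0,0],"angular":[0,0,2],"jaw":255},{"dp":[0,0,0],"angular":[0,0,0],"jaw":255}]'; python3 wr.py w9
python3 -m pendant '[{"dp":[0,0,0],"angular":[0,0,2],"jaw":255},{"dp":[0,0,0],"angular":[0,0,2],"jaw":255},{"dp":[0,0,0],"angular":[0,0,0],"jaw":255}]'; python3 wr.py w10
```

```text
time: 6.45
ee_pos: [0.5896, 0.1022, 0.1153]
eef_rot: [-0.64, 0.3, -0.3, 0.64]
ft_force: [-0.2, 0.2, -0.8]
width: 0.0139
6.45 [0.5896 0.1022 0.1153] [-0.6405  0.2997 -0.2996  0.6405] [-0.2  0.2 -0.8] [-0.06  0.04  0.06] 0.013869497985148851
time: 6.8
ee_pos: [0.5896, 0.1022, 0.1153]
eef_rot: [0.65, -0.277, 0.277, -0.65]
ft_force: [-0.5, -0.2, -0.1]
width: 0.0139
6.8 [0.5896 0.1022 0.1153] [ 0.6505 -0.2774  0.2773 -0.6504] [-0.5 -0.2 -0.1] [-0.06  0.02  0.03] 0.01387005825850693
time: 7.15
ee_pos: [0.5896, 0.1022, 0.1153]
eef_rot: [0.66, -0.254, 0.254, -0.66]
ft_force: [-1.1, -0.6, 0.3]
width: 0.0139
7.15 [0.5896 0.1022 0.1153] [ 0.6598 -0.2543  0.2542 -0.6598] [-1.1 -0.6  0.3] [-0.09  0.18  0.08] 0.013920294444615117
```

```bash
python3 -m pendant '[{"dp":[0,0,0],"angular":[0,0,1.5],"jaw":255},{"dp":[0,0,0],"angular":[0,0,0],"jaw":255}]'; python3 wr.py w11
python3 -m pendant '[{"dp":[0,0,0],"angular":[0,0,1.5],"jaw":255},{"dp":[0,0,0],"angular":[0,0,0],"jaw":255}]'; python3 wr.py w12
python3 -m pendant '[{"dp":[0,0,0],"angular":[0,0,1.5],"jaw":255},{"dp":[0,0,0],"angular":[0,0,0],"jaw":255}]'; python3 wr.py w13; python3 -c "
from h import *
s=read_state();T=Rot.from_quat(s['eef_rot']).as_matrix();print(np.degrees(np.arctan2(T[1,2],T[0,2])),s['joint_positions'],s['joint_torque'])"
```

```text
time: 7.4
ee_pos: [0.5896, 0.1022, 0.1153]
eef_rot: [0.663, -0.245, 0.245, -0.663]
ft_force: [-1.0, 0.0, 1.2]
width: 0.0136
7.4 [0.5896 0.1022 0.1153] [ 0.6633 -0.245   0.245  -0.6633] [-1.   0.   1.2] [-0.14  0.29  0.04] 0.013570602850990864
time: 7.65
ee_pos: [0.5896, 0.1022, 0.1152]
eef_rot: [-0.666, 0.236, -0.236, 0.667]
ft_force: [-1.0, -0.2, 0.9]
width: 0.0137
7.65 [0.5896 0.1022 0.1152] [-0.6664  0.2364 -0.2361  0.6665] [-1.  -0.2  0.9] [-0.09  0.3  -0.44] 0.013669379835050456
time: 7.9
ee_pos: [0.5897, 0.1022, 0.1152]
eef_rot: [-0.67, 0.227, -0.227, 0.67]
ft_force: [-2.2, -0.9, 0.6]
width: 0.0141
7.9 [0.5897 0.1022 0.1152] [-0.6695  0.2273 -0.2273  0.6696] [-2.2 -0.9  0.6] [-0.15  0.23 -0.61] 0.01407010139060246
52.440345829383006 [-0.3680542   0.43089369  0.14820381  1.72835411 -0.07409635  0.98764889
  0.7228767 ] [ -0.86172245 -61.97164536   2.67762981 -33.78049135   0.20474173
  -0.37473737   0.80794165]
```

View pics/w13.png

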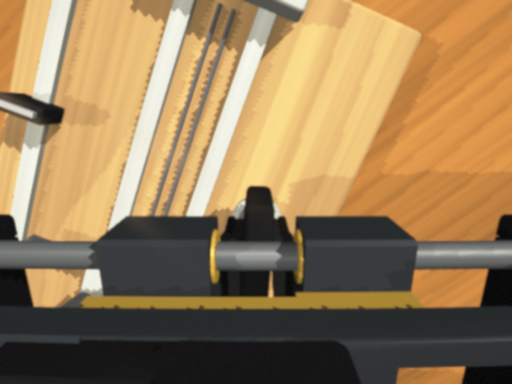

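The torque about z jumped from about 0 to −0.6 N m, so the knob is at its stop after about 75° of turn. Next I release and lift, then take wrist and side pictures before going to the handle.

```bash
python3 -m pendant '[{"dp":[0,0,0],"angular":[0,0,-0.5],"jaw":130},{"dp":[0,0,0],"angular":[0,0,0],"jaw":130},{"dp":[0,0,0],"angular":[0,0,0],"jaw":130},{"dp":[0,0,0],"angular":[0,0,0],"jaw":130},{"dp":[0,0,0],"angular":[0,0,0],"jaw":130},{"dp":[0,0,10],"angular":[0,0,0],"jaw":130},{"dp":[0,0,25],"angular":[0,0,0],"jaw":130},{"dp":[0,0,35],"angular":[0,0,0],"jaw":130},{"dp":[0,0,35],"angular":[0,0,0],"jaw":130},{"dp":[0,0,0],"angular":[0,0,0],"jaw":130}]'; python3 wr.py s14 side
python3 -m pendant '[{"dp":[-1,-11,0],"angular":[0,0,7.8],"jaw":130},{"dp":[0,-11,0],"angular":[0,0,7.8],"jaw":130},{"dp":[-1,-12,0],"angular":[0,0,7.8],"jaw":130},{"dp":[0,-12,0],"angular":[0,0,7.8],"jaw":130},{"dp":[-1,-12,0],"angular":[0,0,7.8],"jaw":130},{"dp":[0,-12,0],"angular":[0,0,7.8],"jaw":130},{"dp":[-1,-11,0],"angular":[0,0,7.8],"jaw":130},{"dp":[-1,-11,0],"angular":[0,0,7.8],"jaw":130},{"dp":[0,-11,0],"angular":[0,0,7.8],"jaw":130},{"dp":[0,0,0],"angular":[0,0,0],"jaw":130},{"dp":[0,0,0],"angular":[0,0,0],"jaw":130}]' ; python3 wr.py w15; python3 - <<'E'
import cv2
im=cv2.imread("pics/s14.png")
cv2.imwrite("pics/s14z.png",cv2.resize(im[110:270,155:345],None,fx=3.6,fy=3.6,interpolation=cv2.INTER_CUBIC))
E
```

```text
time: 8.95
ee_pos: [0.5919, 0.1026, 0.2264]
eef_rot: [-0.667, 0.228, -0.233, 0.67]
ft_force: [0.5, 0.9, -0.7]
width: 0.0428
8.95 [0.5919 0.1026 0.2264] [-0.6666  0.2281 -0.2332  0.6702] [ 0.5  0.9 -0.7] [-0.  -0.1 -0. ] 0.04280361049067917
time: 10.1
ee_pos: [0.5844, -0.0005, 0.2198]
eef_rot: [-0.68, -0.194, 0.194, 0.68]
ft_force: [0.1, -0.3, -0.2]
width: 0.0427
10.1 [ 5.844e-01 -5.000e-04  2.198e-01] [-0.6797 -0.1939  0.1945  0.6801] [ 0.1 -0.3 -0.2] [0.12 0.08 0.  ] 0.04274942987213713
```

View pics/s14z.png

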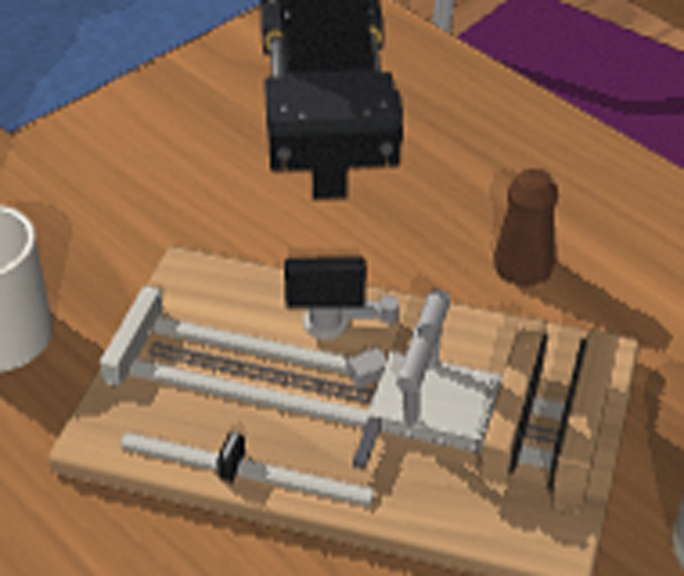

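View pics/w15.png

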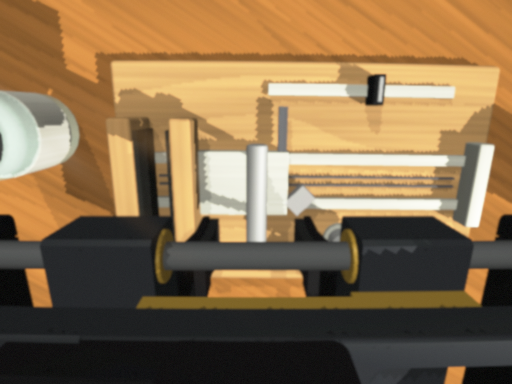

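Both pictures help. In the side view the knob has turned and its arm is clear of the nose. In the wrist view the handle is at column 257, the pointer at (283, 108) and the marker at (376, 89). I'll measure these now.

```bash
python3 - <<'E'
from h import *
z=np.load("pics/w15.npz");im=z["im"]
cv2.imwrite("pics/w15a.png",cv2.resize(im[60:160,240:400],None,fx=5,fy=5,interpolation=cv2.INTER_CUBIC)[:,:,::-1])
cv2.imwrite("pics/w15b.png",cv2.resize(im[130:250,200:330],None,fx=5,fy=5,interpolation=cv2.INTER_CUBIC)[:,:,::-1])
E
```

```text
(no output)
```

View pics/w15a.png

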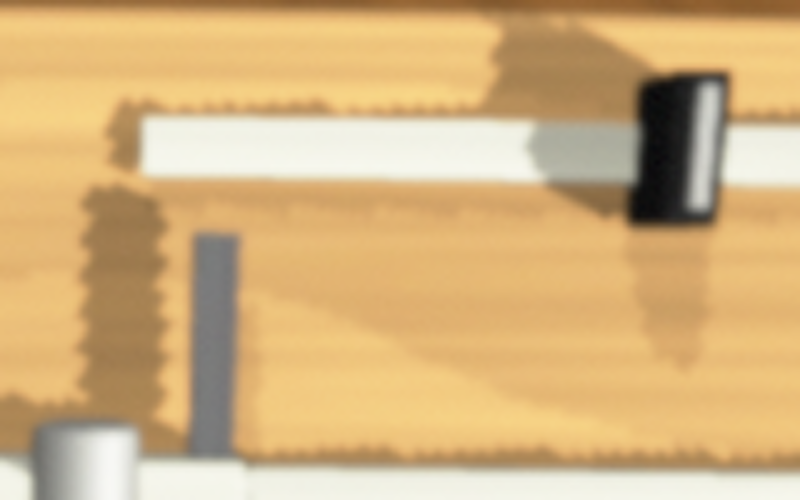

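View pics/w15b.png

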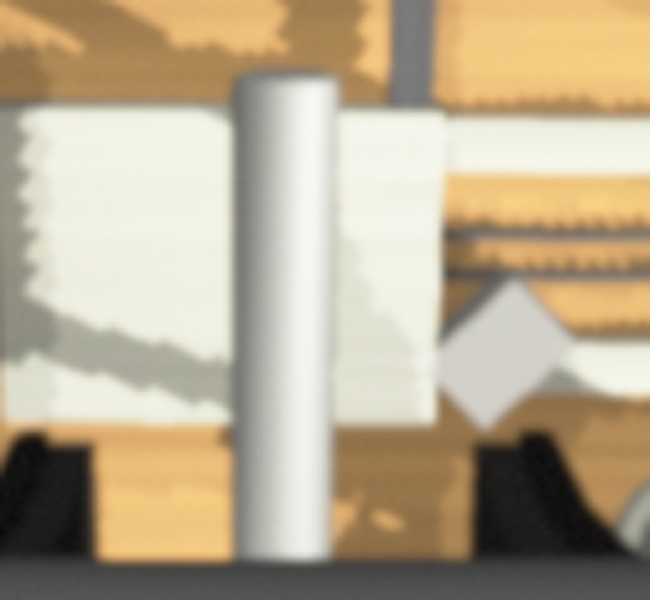

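```bash
python3 - <<'E'
from h import *
z=np.load("pics/w15.npz");c=(z["K"],z["D"],z["E"])
a=lambda u:[240+(u[0]+.5)/5-.5,60+(u[1]+.5)/5-.5]
b=lambda u:[200+(u[0]+.5)/5-.5,130+(u[1]+.5)/5-.5]
H=onz(c,[b((286,110)),b((284,540)),b((286,78))],.086);d=H[1]-H[0]
print("handle",H.round(4),"heading",np.degrees(np.arctan2(d[1],d[0])))
P=onz(c,[a((217,235)),a((212,450))],.036);d=P[1]-P[0];print("pointer",P.round(4),np.degrees(np.arctan2(d[1],d[0])))
M=onz(c,[a((715,80)),a((698,212)),a((706.5,146))],.041);d=M[1]-M[0];print("marker",M.round(4),np.degrees(np.arctan2(d[1],d[0])),np.linalg.norm(d))
L=onz(c,[[112,61.5],[498,68]],.02);d=L[1]-L[0];print("board edge",L.round(4),np.degrees(np.arctan2(d[1],d[0])),np.linalg.norm(d))
for yaw in (32,32.5,33):
    r=np.radians(yaw);y=np.array([-np.sin(r),np.cos(r)]);x=np.array([np.cos(r),np.sin(r)])
    e=M[2,:2]-P[0,:2];print(yaw,"dy",e@y,"dx",e@x,"pointer-handle dy",(P[0,:2]-H[0,:2])@y, "handle end->mid", (H[2,:2]+.042*x))
T=Rot.from_quat(z["q"]).as_matrix();print(np.degrees(np.arctan2(T[1,2],T[0,2])),z["ee"])
k=np.array([.5896,.1022]);
E
```

```text
handle [[ 0.5511 -0.0206  0.086 ]
 [ 0.6094  0.0152  0.086 ]
 [ 0.5472 -0.0231  0.086 ]] heading 31.6025167419389
pointer [[ 0.5113 -0.0184  0.036 ]
 [ 0.5432  0.0013  0.036 ]] 31.668333091673293
marker [[0.4458 0.0386 0.041 ]
 [0.4645 0.0491 0.041 ]
 [0.4551 0.0438 0.041 ]] 29.482123489439328 0.021502278711398218
board edge [[ 0.5579 -0.1692  0.02  ]
 [ 0.3764  0.1307  0.02  ]] 121.1864318230078 0.3505728029065413
32 dy 0.0824885482423915 dx -0.01472476862706488 pointer-handle dy 0.023036929576344366 handle end->mid [ 0.58277054 -0.00084303]
32.5 dy 0.08261390354736291 dx -0.014004368708548206 pointer-handle dy 0.0233205753978778 handle end->mid [ 5.82574961e-01 -5.33059047e-04]
33 dy 0.08273296748372642 dx -0.01328290230313427 pointer-handle dy 0.023602445267305403 handle end->mid [ 5.82376684e-01 -2.24803127e-04]
121.88123141689063 [ 5.84409304e-01 -4.91172591e-04  2.19825963e-01]
```

```bash
python3 -m pendant '[{"dp":[-1,0,-20],"angular":[0,0,0],"jaw":130},{"dp":[0,0,-21],"angular":[0,0,0],"jaw":130},{"dp":[0,0,-21],"angular":[0,0,0],"jaw":130},{"dp":[0,0,-21],"angular":[0,0,0],"jaw":130},{"dp":[0,0,0],"angular":[0,0,0],"jaw":130},{"dp":[0,0,0],"angular":[0,0,0],"jaw":130},{"dp":[0,0,0],"angular":[0,0,0],"jaw":255},{"dp":[0,0,0],"angular":[0,0,0],"jaw":255},{"dp":[0,0,0],"angular":[0,0,0],"jaw":255},{"dp":[0,0,0],"angular":[0,0,0],"jaw":255},{"dp":[0,0,0],"angular":[0,0,0],"jaw":255},{"dp":[0,0,0],"angular":[0,0,0],"jaw":255}]' 45; python3 wr.py w16
```

```text
time: 11.35
ee_pos: [0.5839, -0.0009, 0.1377]
eef_rot: [0.68, 0.196, -0.195, -0.679]
ft_force: [0.5, -0.5, 3.3]
width: 0.015
11.35 [ 0.5839 -0.0009  0.1377] [ 0.6796  0.1959 -0.1954 -0.6794] [ 0.5 -0.5  3.3] [-0.07  0.09 -0.14] 0.015023153590483632
```

View pics/w16.png

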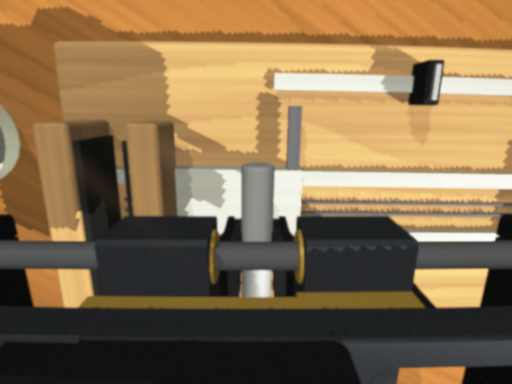

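The bar is gripped at 15 mm. Starting the pull along the board's +y, (−0.528, 0.849), with a short trial.

```bash
python3 -m pendant '[{"dp":[0,0,0],"angular":[0,0,0],"jaw":255},{"dp":[-2.1,3.4,0],"angular":[0,0,0],"jaw":255},{"dp":[-2.1,3.4,0],"angular":[0,0,0],"jaw":255},{"dp":[-2.1,3.4,0],"angular":[0,0,0],"jaw":255},{"dp":[-2.1,3.4,0],"angular":[0,0,0],"jaw":255},{"dp":[-2.1,3.4,0],"angular":[0,0,0],"jaw":255},{"dp":[0,0,0],"angular":[0,0,0],"jaw":255},{"dp":[0,0,0],"angular":[0,0,0],"jaw":255}]'; python3 wr.py w17
```

```text
time: 12.2
ee_pos: [0.5742, 0.0149, 0.1377]
eef_rot: [0.68, 0.196, -0.195, -0.679]
ft_force: [6.0, -5.9, -0.3]
width: 0.0149
12.2 [0.5742 0.0149 0.1377] [ 0.6803  0.1962 -0.1945 -0.6788] [ 6.  -5.9 -0.3] [-1.01 -1.19 -0.07] 0.014946943068252894
```

View pics/w17.png

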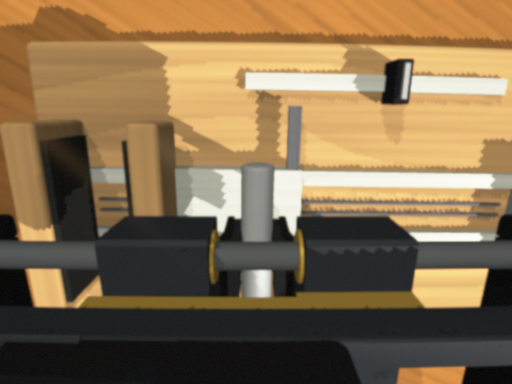

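```bash
python3 -m pendant '[{"dp":[-2.1,3.4,0],"angular":[0,0,0],"jaw":255},{"dp":[-2.1,3.4,0],"angular":[0,0,0],"jaw":255},{"dp":[-2.1,3.4,0],"angular":[0,0,0],"jaw":255},{"dp":[-2.1,3.4,0],"angular":[0,0,0],"jaw":255},{"dp":[-2.1,3.4,0],"angular":[0,0,0],"jaw":255},{"dp":[-2.1,3.4,0],"angular":[0,0,0],"jaw":255},{"dp":[-2.1,3.4,0],"angular":[0,0,0],"jaw":255},{"dp":[-2.1,3.4,0],"angular":[0,0,0],"jaw":255},{"dp":[-2.1,3.4,0],"angular":[0,0,0],"jaw":255},{"dp":[-2.1,3.4,0],"angular":[0,0,0],"jaw":255},{"dp":[-2.1,3.4,0],"angular":[0,0,0],"jaw":255},{"dp":[0,0,0],"angular":[0,0,0],"jaw":255}]' 55
python3 -m pendant '[{"dp":[-2.1,3.4,0],"angular":[0,0,0],"jaw":255},{"dp":[-2.1,3.4,0],"angular":[0,0,0],"jaw":255},{"dp":[-2.1,3.4,0],"angular":[0,0,0],"jaw":255},{"dp":[0,0,0],"angular":[0,0,0],"jaw":255},{"dp":[0,0,0],"angular":[0,0,0],"jaw":255},{"dp":[0,0,0],"angular":[0,0,0],"jaw":255},{"dp":[0,0,0],"angular":[0,0,0],"jaw":255}]'
python3 wr.py w18; python3 wr.py s18 side; python3 - <<'E'
from h import *
im=np.load("pics/w18.npz")["im"]
cv2.imwrite("pics/w18a.png",cv2.resize(im[40:180,240:380],None,fx=4,fy=4,interpolation=cv2.INTER_CUBIC)[:,:,::-1])
im=cv2.imread("pics/s18.png")
cv2.imwrite("pics/s18z.png",cv2.resize(im[110:270,155:345],None,fx=3.6,fy=3.6,interpolation=cv2.INTER_CUBIC))
E
```

```text
time: 13.45
ee_pos: [0.5516, 0.0519, 0.1377]
eef_rot: [0.681, 0.196, -0.194, -0.679]
ft_force: [9.9, -6.3, -2.7]
width: 0.0149
time: 14.15
ee_pos: [0.5457, 0.0616, 0.1377]
eef_rot: [0.681, 0.196, -0.194, -0.679]
ft_force: [9.8, -7.9, -4.1]
width: 0.0149
14.15 [0.5457 0.0616 0.1377] [ 0.6809  0.1964 -0.1936 -0.6785] [ 9.8 -7.9 -4.1] [-1.61 -2.21 -0.07] 0.014884098058048635
14.2 [0.5457 0.0615 0.1377] [ 0.6809  0.1963 -0.1937 -0.6785] [10.3 -8.4 -3.2] [-1.62 -2.22 -0.01] 0.014616770577359352
```

View pics/w18a.png

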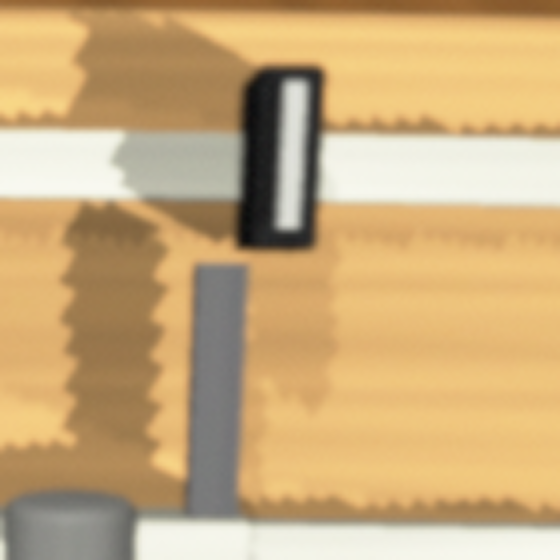

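View pics/s18z.png

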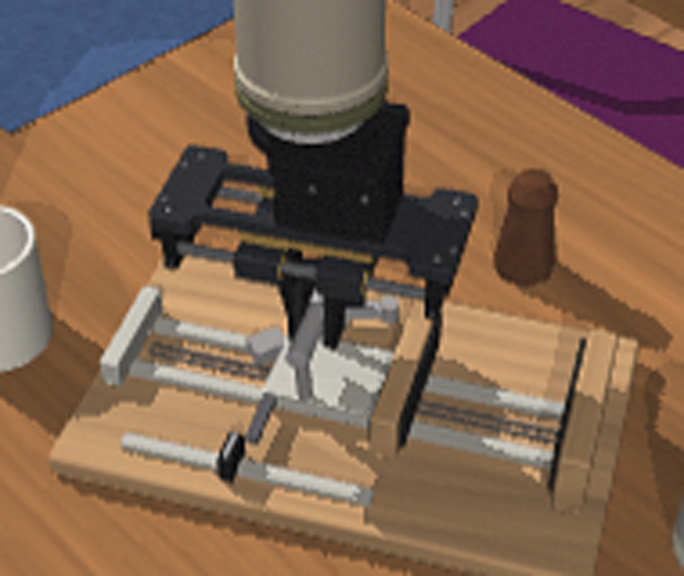

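```bash
cat > rem.py <<'E'
import sys
from h import *
# usage: rem.py npz x0 y0 scale  px py  m1x m1y m2x m2y
n=sys.argv[1];v=list(map(float,sys.argv[2:]));x0,y0,s=v[:3]
z=np.load(f"pics/{n}.npz");c=(z["K"],z["D"],z["E"])
a=lambda u:[x0+(u[0]+.5)/s-.5,y0+(u[1]+.5)/s-.5]
P=onz(c,[a(v[3:5])],.036)[0];M=onz(c,[a(v[5:7]),a(v[7:9])],.041)
e=(M.mean(0)-P)[:2]
for yaw in(31.5,32,32.5):
    r=np.radians(yaw);print(yaw,"dy mm",1e3*e@[-np.sin(r),np.cos(r)],"dx",1e3*e@[np.cos(r),np.sin(r)])
d=M[1]-M[0];print(np.degrees(np.arctan2(d[1],d[0])))
E
python3 rem.py w18 240 40 4 221 265 295 80 285 230
python3 - <<'E'
from h import *
im=cv2.imread("pics/s18.png");cv2.imwrite("pics/s18y.png",cv2.resize(im[205:260,205:265],None,fx=10,fy=10,interpolation=cv2.INTER_CUBIC))
E
```

```text
31.5 dy mm 8.859941802392981 dx -15.439491477064578
32 dy mm 8.994337713408973 dx -15.36158699188627
32.5 dy mm 9.128048670785095 dx -15.282512662383727
30.390003815949743
```

View pics/s18y.png

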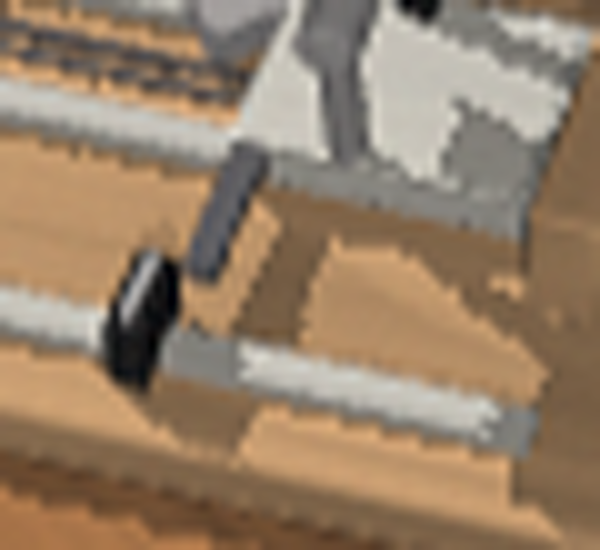

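```bash
python3 -m pendant '[{"dp":[-1.6,2.6,0],"angular":[0,0,0],"jaw":255},{"dp":[-1.6,2.6,0],"angular":[0,0,0],"jaw":255},{"dp":[-1.6,2.6,0],"angular":[0,0,0],"jaw":255},{"dp":[0,0,0],"angular":[0,0,0],"jaw":255},{"dp":[0,0,0],"angular":[0,0,0],"jaw":255},{"dp":[0,0,0],"angular":[0,0,0],"jaw":255},{"dp":[0,0,0],"angular":[0,0,0],"jaw":255}]'
python3 wr.py w19; python3 wr.py s19 side; python3 - <<'E'
from h import *
im=np.load("pics/w19.npz")["im"]
cv2.imwrite("pics/w19a.png",cv2.resize(im[50:170,240:340],None,fx=5,fy=5,interpolation=cv2.INTER_CUBIC)[:,:,::-1])
im=cv2.imread("pics/s19.png");cv2.imwrite("pics/s19y.png",cv2.resize(im[205:260,200:260],None,fx=10,fy=10,interpolation=cv2.INTER_CUBIC))
E
```

```text
time: 14.95
ee_pos: [0.5411, 0.0692, 0.1377]
eef_rot: [0.681, 0.196, -0.194, -0.678]
ft_force: [11.8, -9.2, -4.1]
width: 0.0142
14.95 [0.5411 0.0692 0.1377] [ 0.6809  0.1964 -0.1935 -0.6785] [11.8 -9.2 -4.1] [-1.74 -2.38 -0.  ] 0.014211039656517536
15.0 [0.5411 0.0692 0.1377] [ 0.6809  0.1964 -0.1935 -0.6785] [10.7 -9.  -3.8] [-1.76 -2.43 -0.06] 0.014510876762139255
```

View pics/w19a.png

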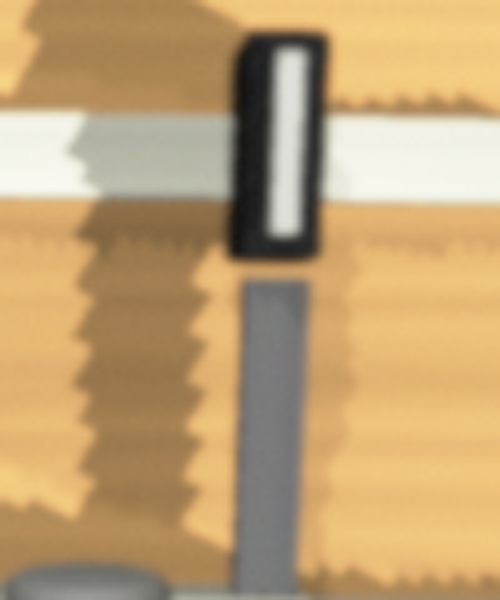

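View pics/s19y.png

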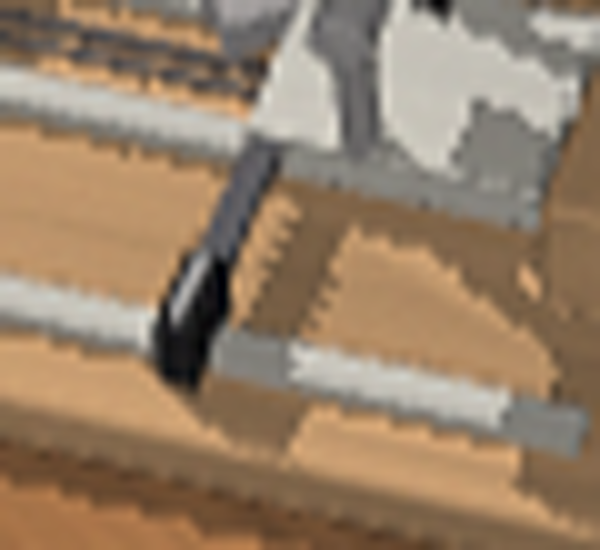

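```bash
python3 rem.py w19 240 50 5 276 283 292 48 285 237; python3 rem.py s19 200 205 10 221 256 206 252 178 322
python3 - <<'E'
from h import *
z=np.load("pics/w19.npz");c=(z["K"],z["D"],z["E"]);im=z["im"].astype(int)
# subpixel edges: pointer rows, marker bright line rows
for r in range(110,160,8): 
    g=im[r,280:312].sum(1); print(r,g.tolist()) if r in(110,) else None
def edges(r,x0,x1,ch):
    g=cv2.resize(im[r:r+1,x0:x1].sum(2).astype(np.float32),None,fx=1,fy=1)[0]
    return g
pts=[]
for r in range(112,160,4):
    row=im[r,280:315].astype(float); sat=row.max(1)-row.min(1)
    w=np.clip(70-sat,0,None); pts.append((r,280+(w*np.arange(len(w))).sum()/w.sum()))
pts=np.array(pts);k=np.polyfit(pts[:,0],pts[:,1],1);tip=50+283.5/5-.5
print("pointer col at tip",np.polyval(k,tip),"zoom equiv",(np.polyval(k,tip)-240+.5)*5-.5)
m=[]
for r in range(62,96,3):
    row=im[r,288:304].sum(1).astype(float);w=np.clip(row-250,0,None);m.append((r,288+(w*np.arange(len(w))).sum()/w.sum()))
m=np.array(m);k2=np.polyfit(m[:,0],m[:,1],1);mid=50+143/5-.5;print("marker col mid",np.polyval(k2,mid),(np.polyval(k2,mid)-240+.5)*5-.5)
P=onz(c,[[np.polyval(k,tip),tip]],.036)[0];M=onz(c,[[np.polyval(k2,mid),mid]],.041)[0]
r=np.radians(31.9);print("rem mm",1e3*(M-P)[:2]@[-np.sin(r),np.cos(r)],1e3*(M-P)[:2]@[np.cos(r),np.sin(r)])
Q=onz(c,[[np.polyval(k,158),158],[np.polyval(k,112),112]],.036);d=Q[0]-Q[1];print("pointer heading",np.degrees(np.arctan2(d[1],d[0])))
E
```

```text
31.5 dy mm 0.2671260705335976 dx -15.681557852799363
32 dy mm 0.40396157046360925 dx -15.678629661990257
32.5 dy mm 0.5407663071560316 dx -15.674507482830107
31.52293074043929
31.5 dy mm 1.6378135133994411 dx -14.73482365182511
32 dy mm 1.7663351121393243 dx -14.719970157126077
32.5 dy mm 1.8947221976217734 dx -14.703995679708896
-146.15278514493477
110 [396, 447, 498, 520, 523, 507, 478, 418, 345, 324, 353, 359, 353, 350, 354, 358, 349, 331, 319, 314, 329, 367, 422, 457, 471, 471, 473, 478, 493, 509, 522, 525]
pointer col at tip 294.8844113021877 zoom equiv 276.42205651093843
marker col mid 297.13019698032167 287.65098490160835
rem mm 0.22450701757476196 -15.813600594905939
pointer heading 31.325609811335
```

```bash
python3 -m pendant '[{"dp":[-0.2,0.3,0],"angular":[0,0,0],"jaw":255},{"dp":[0,0,0],"angular":[0,0,0],"jaw":255},{"dp":[0,0,0],"angular":[0,0,0],"jaw":255},{"dp":[0,0,0],"angular":[0,0,0],"jaw":255},{"dp":[0,0,0],"angular":[0,0,0],"jaw":255},{"dp":[0,0,0],"angular":[0,0,0],"jaw":255},{"dp":[0,0,0],"angular":[0,0,0],"jaw":255},{"dp":[0,0,0],"angular":[0,0,0],"jaw":255}]'
python3 wr.py w20; python3 wr.py s20 side; python3 wr.py c20 scene; python3 - <<'E'
from h import *
im=np.load("pics/w20.npz")["im"]
cv2.imwrite("pics/w20a.png",cv2.resize(im[50:170,240:340],None,fx=5,fy=5,interpolation=cv2.INTER_CUBIC)[:,:,::-1])
E
```

```text
time: 15.85
ee_pos: [0.541, 0.0694, 0.1377]
eef_rot: [0.681, 0.196, -0.193, -0.678]
ft_force: [11.9, -9.2, -4.8]
width: 0.0148
15.85 [0.541  0.0694 0.1377] [ 0.681   0.1964 -0.1934 -0.6784] [11.9 -9.2 -4.8] [-1.85 -2.54 -0.05] 0.014833754760256088
15.9 [0.541  0.0694 0.1377] [ 0.681   0.1964 -0.1934 -0.6784] [12.4 -9.2 -4.2] [-1.9  -2.5  -0.07] 0.014228207579099003
15.95 [0.5409 0.0694 0.1377] [ 0.681   0.1964 -0.1934 -0.6784] [12.1 -8.8 -5. ] [-1.82 -2.54 -0.08] 0.014181289162998885
```

View pics/w20a.png

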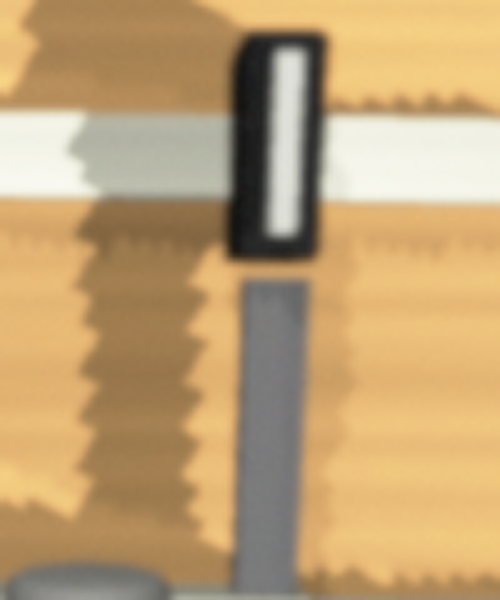

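View pics/s20.png

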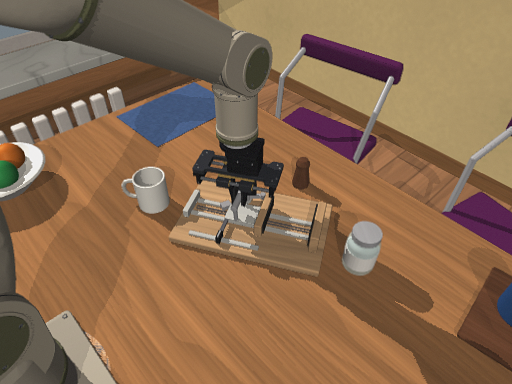

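View pics/c20.png

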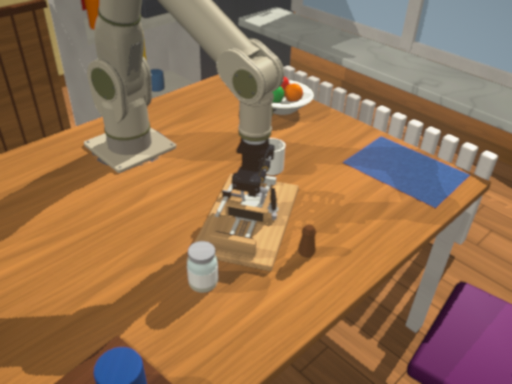

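```bash
python3 rem.py w20 240 50 5 276 283 291 48 283.5 237; python3 -c "
from bench import *
print(close_job()); s=read_state(); print(s['time'],s['ee_pos'],s['width'])"
```

```text
31.5 dy mm 0.12485556012429155 dx -15.679535735779973
32 dy mm 0.2616788312034477 dx -15.677849150626345
32.5 dy mm 0.3984821744264772 dx -15.674968636560637
31.343253461207137
the job is handed in; nothing more can be done
None
the job is handed in; nothing more can be done
```

The lock knob is fully open, and the gripper is holding the spring jaw at the marker clip. I handed the job in that way after about 16 s of the 51 s allowed.

- **Knob:** I turned it about 75° anticlockwise until the wrist torque jumped from about 0 to −0.6 N m, which I took as its stop. A picture afterwards showed the knob's arm clear of the jaw carriage.
- **Jaw:** I pulled it open about 82 mm. The last wrist-camera check put the pointer 0.1–0.4 mm short of the clip's line, depending on the board angle assumed. The arm's travel agrees (82.1 mm at the last check before a final 0.3 mm nudge, against 82.5 mm measured).
- **Disagreement:** one side-camera reading, taken before that nudge, suggested about 1.7 mm short. I gave it little weight because that camera sees about 2 mm per pixel there and the clip partly hid the pointer tip.
- **Hold:** the grip is set to 55 N against a pull of about 15 N. The tool position and finger opening (about 14.5 mm) stayed steady for the last 0.8 s.
- **Other objects:** in the final pictures the jar, mug and pepper mill are standing where they were.

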